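# Rock the plumb angle gauge on the stud block and hold it on its mark

## Task

Pick up the angle gauge and set its shoe upright on the middle of the stud block's rounded rib, keeping it there a moment so that its pointer hangs on the centre line; then, with the shoe still on the rib, rock the gauge so that its top leans towards the joist offcut (which may stand on either side of the stud block) until the swinging pointer settles on the broad mark on that side of the dial. Finish still holding the gauge there in the gripper, its shoe resting lightly on the rib and the pointer still on the mark; leave everything else where it is.

Things in the scene. Friction and masses are not known exactly. Their poses are not given: they have to be found in the camera images.
- gauge_grip (a point): Centre of the angle gauge's steel grip tab, 135 mm straight above the underside's centre. Tab 18 mm thick (x), 36 mm wide (y), from the dial's rim (114 mm up) to the gauge's top (155 mm up); pinch it across its thickness. z up through the gauge, x square out of the dial's face, y along the dial. The gauge (rigid, 0.25 to 0.45 kg) starts upright on the bench, face away from the robot.
- gauge_shoe (a point): Centre of the underside of the gauge's steel shoe, same axes as gauge_grip. Shoe 50 mm (x) by 64 mm (y), 10 mm tall, flat underneath.
- gauge_dial (a point): Centre of the gauge's round white dial, 62 mm above its underside, same axes. Dial 104 mm across, 18 mm thick, closed by a clear window. Near its lower rim: a thin centre line and, 20 degrees (0.349 rad) to either side of it, two broad dark marks 5 mm wide. The faint short lines further round mean nothing here.
- pointer (a joint): Swing of the pointer relative to the dial, rad. A dark pendulum 36 mm long behind the window; it hangs plumb and settles within a second. 0: on the centre line (gauge upright). Plus the lean angle when the gauge's top leans to the gauge's +y, minus when to its -y. The broad marks are at +0.349 and -0.349; the pointer is on one when within 0.05 rad, the mark's width.
- stud_rib (a point): Middle of the top of the stud block's rib. Steel block fixed to the bench, 70 (x) by 76 (y) by 28 mm tall; the rib across its top is 60 mm long (x), 16 mm wide, rounded to 8 mm radius, top 50 mm above the bench. x along the rib, z up. Low lumps at y = +25 and -25 mm (tops 35 and 31 mm high) meet the shoe only at leans near 29 and 36 degrees. The gauge's y goes across the rib.
- joist: Joist offcut: loose 90 mm length of aluminium I-section, 50 mm wide and 54 mm tall, lying on one flange to the left or the right of the stud block (about 180 to 360 mm away, the sides vary from start to start). Origin at the centre of its underside, x along its length.
- tin: Bystander: small open steel cup, 38 mm across, 32 mm tall, origin at the centre of its underside. Leave it.
- driver: Bystander: screwdriver lying on the bench to the left. Leave it.
- bottle: Bystander: small amber bottle, 40 mm across, 75 mm tall. Leave it.
- spool: Bystander: plain brass slug, 36 mm across, 20 mm tall. Leave it.
- brush: Bystander: brush lying on the bench to the right. Leave it.

How it is judged:
By the outcome, as a careful person would: the job done as asked, in the order asked, and still so for the second after the job is handed in, while the arm keeps its last pose, push and grip.
It also fails if it takes over 51 s, if anything falls off the work surface, if the arm or the gripper's body presses on something with over 40 N, if the wrist force passes 120 N, or if a joint passes its speed limit or range.

## Robot

A 6-joint arm with a two-finger parallel gripper is mounted at the origin on the work surface. World frame = base frame: x ahead of the robot, y to its left, z up, the work surface at z = 0. Lengths are in m, angles in rad, forces in N, time in s.
With the tool pointing down it reaches from about 0.425 to 1.125 m from the base axis. Payload 14.9 kg.
Tool frame: the origin (TCP) lies midway between the tips of the shut fingers; the grasp point (between the pads) lies 19 mm behind it; z points along the fingers, y is the line along which they close (so a half turn about z gives the same grasp; the last joint's range is limited). The gripper opens to 91 mm and grips with 3 to 60 N. Pads are 32 mm wide; open, the fingers measure 118 mm over their backs; the gripper's body (76 mm by 178 mm) begins 60 mm behind the grasp point.
Start: joints at [-1.3, 0.379, 1.734, -0, 1.028, -0.033], TCP at [0.209, -0.668, 0.214] pointing down, gripper open.
Joint ranges: [-2.77, 2.77], [-0.74, 2.19], [0, 2.66], [-1.06, 4.2], [0.31, 2.87], [-3.08, 3.08]. Speed limits (rad/s): [1.89, 1.89, 2.39, 3.14, 3.14, 3.14].

## Interface

Orientations are given as a rotation vector (axis times angle).
In Python, from station import move_pose, movel, goto_joints, grip, hold, inverse_kinematics, get_obs, camera, IKError, sign_off gives the robot as it stands. Calls block until the motion is done:
- move_pose(position, orientation): joint-space move of the TCP to a pose.
- movel(position, orientation=None, rate=0.15, guard=None): straight line of the TCP; orientation=None keeps the orientation; rate is the mean speed in m/s. With guard (N) it stops when the force on the tool has changed by that much, and returns True; else False.
- goto_joints(angles): joint-space move.
- grip(opening, newtons=None): finger opening in m; newtons is the grip in N (None keeps the last); returns when the fingers have stopped.
- hold(seconds).
- inverse_kinematics(position, orientation): joint angles nearest the present ones, or None.
- get_obs(): the state.
- camera(name): name is "side" or "top"; returns a dict with "image" (384x512x3 uint8, red, green, blue), "camera_matrix" (3x3 intrinsics, pixels), "distortion" ([k1, k2, p1, p2, k3] as OpenCV has them; the pictures are not rectified), "pose" (4x4, takes a point from camera to world coordinates). Camera axes: x right, y down, z forward; pixel columns grow to the right and rows downward; lengths in m; the calibration is good to about 2 mm. A picture is of the moment at which its call begins. There is no depth.
A pose or a line that the arm cannot do raises IKError and nothing moves.
- sign_off(): hands the job in; it is judged then, once.
The state is a dict: "time_s": time; "qpos": joint angles; "qd": joint speeds; "joint_torque": joint torques, N m; "eef_pos": TCP position; "tcp_rot": TCP orientation; "wrist_force": force on the tool from outside, world axes, zero at the start; "wrist_torque": the same for the moment, N m; "finger_gap": finger opening in m; "finger_force": force on a finger pad.
Only numpy, scipy, OpenCV 4.12 (cv2) and the standard library are available. Lean on these libraries where they do the work, as an engineer would, in place of code of your own. Each camera call takes 0.05 s, during which the arm holds its last target. There are 200 camera calls.

## Working session

There is one attempt and no reset: what is moved stays moved. The work goes in short steps, each a Python script; the robot and the scene stay as the last script left them, time stands still between calls to the robot, and variables do not carry over. Pictures are saved under pics/ and viewed, at most 10 in all, crops included, and the job is handed in when it is done.

```bash
mkdir -p pics; ls; python3 - <<'E'
from station import *
import cv2,numpy as np
for n in("top","side"):
    c=camera(n); cv2.imwrite(f"pics/{n}0.png",cv2.resize(c["image"][:,:,::-1],(800,600)))
    cv2.imwrite(f"{n}0raw.png",c["image"][:,:,::-1]); np.savez(f"{n}0.npz",**{k:c[k] for k in("camera_matrix","distortion","pose")})
    print(n,np.round(c["camera_matrix"],1).tolist(),np.round(c["distortion"],3),np.round(c["pose"],3).tolist())
o=get_obs();print(o["time_s"],o["eef_pos"],o["tcp_rot"],o["finger_gap"])
E
```

```text
pics
top [[477.4, 0.0, 252.0], [0.0, 477.4, 183.7], [0.0, 0.0, 1.0]] [-0.07  0.    0.    0.    0.  ] [[-0.092, -0.97, 0.226, 0.311], [-0.996, 0.091, -0.016, -0.015], [-0.006, -0.227, -0.974, 1.383], [0.0, 0.0, 0.0, 1.0]]
side [[348.8, 0.0, 256.7], [0.0, 348.8, 188.4], [0.0, 0.0, 1.0]] [0.018 0.    0.    0.    0.   ] [[0.733, -0.525, 0.431, 0.254], [-0.68, -0.581, 0.448, -0.364], [0.015, -0.622, -0.783, 0.711], [0.0, 0.0, 0.0, 1.0]]
0.1 [ 0.20930883 -0.66761401  0.21334966] [-3.10447398e+00 -4.75262477e-01  1.69984562e-04] 0.09163209952063611
```

View pics/top0.png

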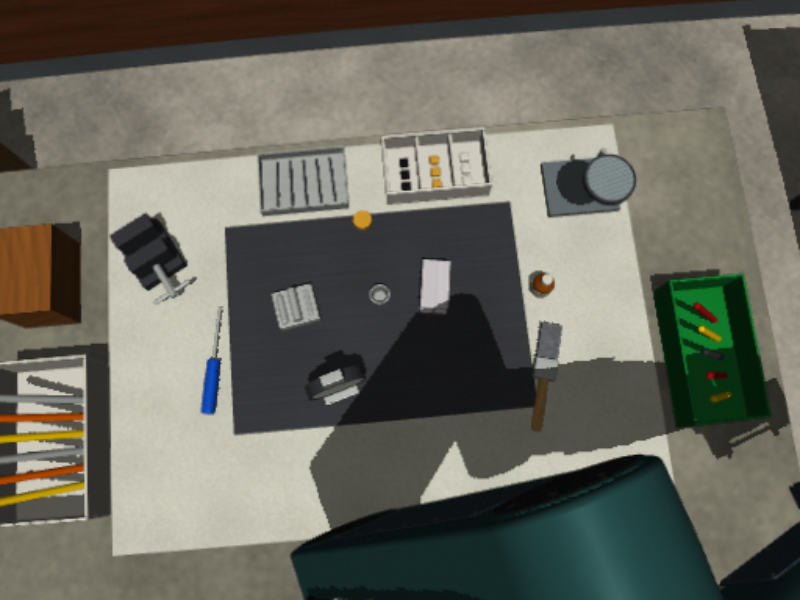

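View pics/side0.png

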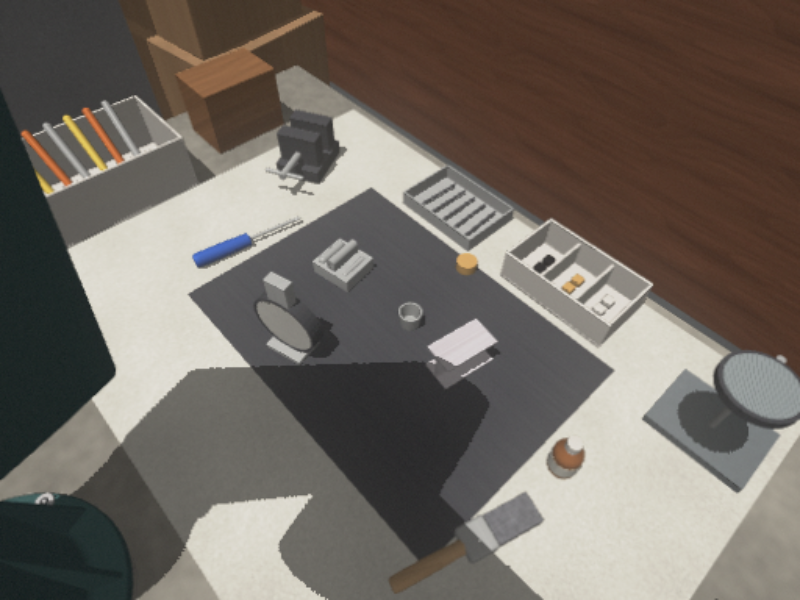

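The top view shows the gauge at about (337,382), the stud block at (296,306) with its rib running roughly vertical in the image, and the joist at (435,285), on the robot's right. All are in 800x600 pixels. The side view shows the back of the gauge at (287,325), so the lean goes towards -y. Next I'll segment and measure.

```bash
cat > h.py <<'E'
import cv2,numpy as np
def ray(c,uv):
    p=cv2.undistortPoints(np.array(uv,float).reshape(-1,1,2),c["camera_matrix"],c["distortion"]).reshape(-1,2)
    return c["pose"][:3,3],np.c_[p,np.ones(len(p))]@c["pose"][:3,:3].T
def onplane(c,uv,z):
    o,d=ray(c,uv); return o+d*((z-o[2])/d[:,2])[:,None]
def proj(c,P):
    T=np.linalg.inv(c["pose"]); return cv2.projectPoints(np.array(P,float).reshape(-1,1,3),cv2.Rodrigues(T[:3,:3])[0],T[:3,3],c["camera_matrix"],c["distortion"])[0].reshape(-1,2)
E
python3 - <<'E'
from h import *
t=cv2.imread("top0raw.png");s=cv2.imread("side0raw.png")
ct=dict(np.load("top0.npz"))
a=cv2.resize(t[172:268,165:295],None,fx=6,fy=6,interpolation=cv2.INTER_CUBIC);cv2.imwrite("pics/topc.png",a)
b=cv2.resize(s[145:235,120:250],None,fx=6,fy=6,interpolation=cv2.INTER_CUBIC);cv2.imwrite("pics/sidec.png",b)
for n,im in(("top",t),("side",s)):
    m=(cv2.cvtColor(im,cv2.COLOR_BGR2GRAY)>130).astype(np.uint8)
    x0,x1,y0,y1=(165,295,160,268) if n=="top" else (120,330,145,250)
    mm=np.zeros_like(m);mm[y0:y1,x0:x1]=m[y0:y1,x0:x1]
    for c in cv2.findContours(mm,cv2.RETR_EXTERNAL,cv2.CHAIN_APPROX_NONE)[0]:
        if cv2.contourArea(c)>25:
            r=cv2.minAreaRect(c);print(n,cv2.contourArea(c),np.round(r[0],1),np.round(r[1],1),round(r[2],1),np.round(onplane(ct,[r[0]],.05),3) if n=="top" else "")
E
```

```text
top 86.5 [217.9 252.6] [ 4.8 22.5] 68.2 [[0.434 0.077 0.05 ]]
top 66.5 [211.7 241.4] [ 6.1 13.2] 68.2 [[0.467 0.092 0.05 ]]
top 458.0 [188.6 195.4] [23.3 25.2] 76.0 [[0.604 0.148 0.05 ]]
top 467.0 [278.3 181.8] [17.7 31.4] 3.0 [[ 0.62  -0.112  0.05 ]]
side 125.0 [182.6 223.3] [24.5  6.8] 27.8 
side 667.5 [295.7 219.7] [20.8 40. ] 59.0 
side 28.0 [262.  199.5] [11. 14.] 90.0 
side 454.0 [181.2 207.8] [42.4 14.8] 45.0 
side 93.5 [177.2 179.6] [16.1  7.2] 26.6 
side 418.0 [218.8 165.8] [24.7 28.3] 45.0 
side 55.5 [300.  148.5] [ 7. 22.] 90.0 
side 960.5 [300.  166.5] [43. 58.] 90.0 
side 2455.5 [156.5 191. ] [92. 73.] 90.0
```

View pics/topc.png

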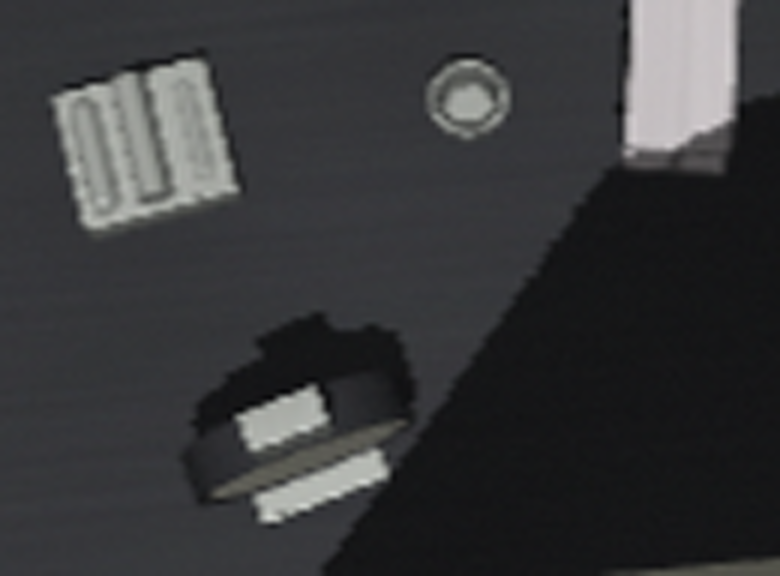

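View pics/sidec.png

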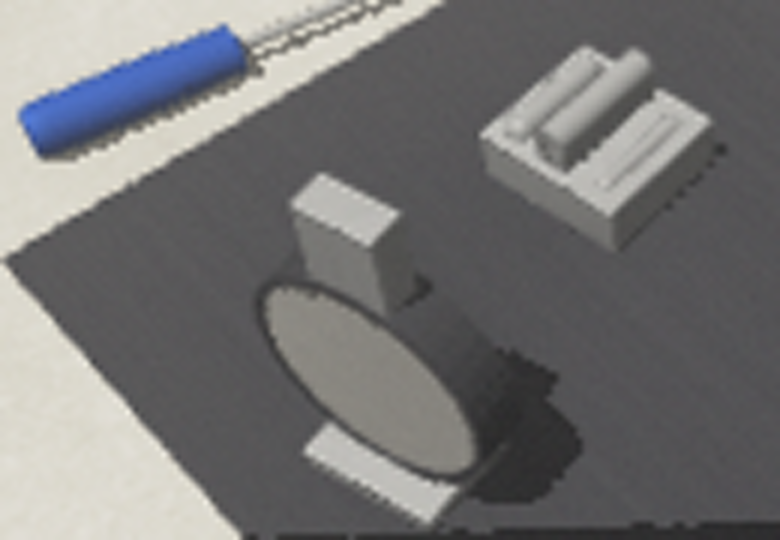

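```bash
python3 - <<'E'
from h import *
ct=dict(np.load("top0.npz"));cs=dict(np.load("side0.npz"))
T=lambda l:np.array(l)/6+[165-.5+.08,172-.5+.08]
S=lambda l:np.array(l)/6+[120-.5+.08,145-.5+.08]
yaw=lambda d:np.degrees(np.arctan2(d[1],d[0]))
# gauge tab top
tab=onplane(ct,T([(237,418),(320,384),(330,416),(250,450)]),.155);print("tab T",tab.mean(0),"dims",np.linalg.norm(np.diff(tab,axis=0),axis=1),"ydir",yaw(tab[0]-tab[1]),yaw(tab[3]-tab[2]))
tab=onplane(cs,S([(292,203),(323,173),(403,212),(372,247)]),.155);print("tab S",tab.mean(0),"dims",np.linalg.norm(np.diff(tab,axis=0),axis=1),"ydir",yaw(tab[0]-tab[3]),yaw(tab[1]-tab[2]))
sh=onplane(ct,T([(260,522),(388,474)]),.010);print("shoe edge T",sh.mean(0),np.linalg.norm(sh[0]-sh[1]),yaw(sh[0]-sh[1]))
sh=onplane(cs,S([(304,452),(430,522)]),.010);print("shoe edge S",sh.mean(0),np.linalg.norm(sh[0]-sh[1]),yaw(sh[0]-sh[1]))
# block top corners
b=onplane(ct,T([(52,98),(205,55),(240,192),(90,232)]),.028);print("blk T",b.mean(0),np.linalg.norm(np.diff(b,axis=0),axis=1),"ydir",yaw(b[0]-b[1]),yaw(b[3]-b[2]),"xdir",yaw(b[1]-b[2]),yaw(b[0]-b[3]))
b=onplane(cs,S([(482,138),(590,46),(713,124),(614,214)]),.028);print("blk S",b.mean(0),np.linalg.norm(np.diff(b,axis=0),axis=1),"ydir",yaw(b[0]-b[3]),yaw(b[1]-b[2]),"xdir",yaw(b[1]-b[0]),yaw(b[2]-b[3]))
r=onplane(ct,T([(131,72),(158,199)]),.05);print("rib T",r.mean(0),np.linalg.norm(r[0]-r[1]),yaw(r[0]-r[1]))
r=onplane(cs,S([(636,52),(555,130)]),.05);print("rib S",r.mean(0),np.linalg.norm(r[0]-r[1]),yaw(r[0]-r[1]))
E
```

```text
tab T [0.45531815 0.08247565 0.155     ] dims [0.03835021 0.01448387 0.03706986] ydir 107.17976467529994 107.8935764412076
tab S [0.45564608 0.08161362 0.155     ] dims [0.01627669 0.03466574 0.01779354] ydir 104.6739462171133 107.12004742375544
shoe edge T [0.43202574 0.07789957 0.01      ] 0.06491216908438563 105.3117569623079
shoe edge S [0.43168013 0.0750136  0.01      ] 0.062348074216046406 106.4306080371124
blk T [0.60808544 0.14912744 0.028     ] [0.07706035 0.07037948 0.07445969] ydir 100.81970771013495 99.92195204866273 xdir 10.032027013679459 12.179094445236938
blk S [0.6093586  0.14719358 0.028     ] [0.07106365 0.07394768 0.06576136] ydir 101.99599825655348 97.87305068107011 xdir 9.807402289547191 9.425809837504941
rib T [0.60758528 0.14728699 0.05      ] 0.06354931987126396 8.122769009111131
rib S [0.61092289 0.14921796 0.05      ] 0.05616691365340419 12.786952483233796
```

```bash
cat >> h.py <<'E'
from scipy.spatial.transform import Rotation as Rt
def orient(yaw,lean=0,flip=1):
    """tool down, closing axis along gauge x (yaw, rad); lean = turn about gauge x (plus: top to -y)"""
    g=Rt.from_euler("z",yaw)*Rt.from_euler("x",lean)
    y=np.array([flip,0,0]);z=np.array([0,0,-1])
    return (g*Rt.from_matrix(np.c_[np.cross(y,z),y,z])).as_rotvec()
def tcp_for(shoe,yaw,lean,h=.117):
    return np.array(shoe)+(Rt.from_euler("z",yaw)*Rt.from_euler("x",lean)).apply([0,0,h])
E
python3 - <<'E'
from h import *; from station import *
for f in(1,-1):
    for p,y,l in(([.4555,.082,.116],16,0),([.4555,.082,.26],16,0),([.608,.148,.26],10.3,0),([.608,.148,.167],10.3,0),([.608,.108,.16],10.3,20)):
        q=inverse_kinematics(p,orient(np.radians(y),np.radians(l),f));print(f,None if q is None else np.round(q,2))
o=get_obs();print(o["time_s"],o["wrist_force"])
q=[(np.abs(inverse_kinematics([.608,.148,.26],orient(np.radians(10.3),0,f))[5]),f) for f in(1,-1)]
f=min(q)[1];print("flip",f)
r=orient(np.radians(16),0,f)
move_pose([.4555,.082,.26],r); movel([.4555,.082,.15],r)
o=get_obs();print(o["time_s"],o["eef_pos"])
t=camera("top")["image"][172:268,165:295,::-1];s=camera("side")["image"][105:235,120:250,::-1]
z=lambda a:cv2.resize(a,(390,390*a.shape[0]//a.shape[1]),interpolation=cv2.INTER_CUBIC)
a,b=z(t),z(s);c=np.zeros((390,780,3),np.uint8);c[:a.shape[0],:390]=a;c[:b.shape[0],390:]=b
cv2.imwrite("pics/pre.png",c)
E
```

```text
1 [ 0.13  0.16  2.25 -0.    0.73 -0.15]
1 [ 0.13 -0.07  2.17 -0.    1.05 -0.15]
1 [0.2  0.21 1.86 0.   1.07 0.02]
1 [0.2  0.32 1.91 0.   0.91 0.02]
1 [-0.01  0.35  1.92  0.42  0.98 -0.44]
-1 [ 0.13  0.16  2.25 -0.    0.73  2.99]
-1 [ 0.13 -0.07  2.17 -0.    1.05  2.99]
-1 None
-1 None
-1 [-0.01  0.35  1.92  0.42  0.98  2.7 ]
0.1 [ 0.19772682 -0.79833844  0.57459291]Traceback (most recent call last):
  File "<stdin>", line 6, in <module>
TypeError: 'NoneType' object is not subscriptable
```

```bash
cat >> h.py <<'E'
def look(camera,name):
    t=camera("top")["image"][150:270,165:295,::-1];s=camera("side")["image"][105:235,120:250,::-1]
    z=lambda a:cv2.resize(a,(390,390*a.shape[0]//a.shape[1]),interpolation=cv2.INTER_CUBIC)
    a,b=z(t),z(s);c=np.zeros((390,780,3),np.uint8);c[:a.shape[0],:390]=a;c[:b.shape[0],390:]=b
    cv2.imwrite("pics/"+name,c)
E
python3 - <<'E'
from h import *; from station import *
r=orient(np.radians(16))
move_pose([.4555,.082,.27],r); movel([.4555,.082,.15],r)
o=get_obs();print(o["time_s"],o["eef_pos"],o["wrist_force"])
look(camera,"pre.png")
E
```

```text
3.8417 [0.45603414 0.08203196 0.15068713] [ 0.96762795 -0.19678994 -0.20139632]
```

View pics/pre.png

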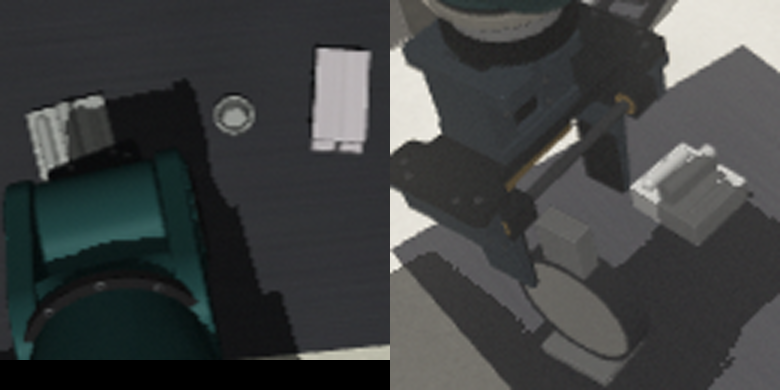

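The side crop shows the open fingers straddling the tab at (567,240), well centred across its thickness. I'll grasp it, lift it and carry it over the rib.

```bash
python3 - <<'E'
from h import *; from station import *
r=orient(np.radians(16))
print(movel([.4555,.082,.117],r,guard=15))
grip(.01,50); hold(.3)
o=get_obs();print(o["time_s"],o["eef_pos"],o["finger_gap"],o["finger_force"],o["wrist_force"])
movel([.4555,.082,.25],r)
y=np.radians(10.3)
movel(tcp_for([.608,.148,.08],y,0),orient(y))
hold(.5)
o=get_obs();print(o["time_s"],o["eef_pos"],o["finger_gap"],o["finger_force"],o["wrist_force"])
look(camera,"over.png")
E
```

```text
False
5.7167 [0.45547224 0.08197244 0.11696706] 0.017627383037352944 49.99961506342515 [ 1.10171842  0.3696483  -0.68656406]
8.5667 [0.60798622 0.1479719  0.19707279] 0.01760033435800454 49.99946637544781 [ 0.77869447  0.3144032  -3.87757241]
```

View pics/over.png

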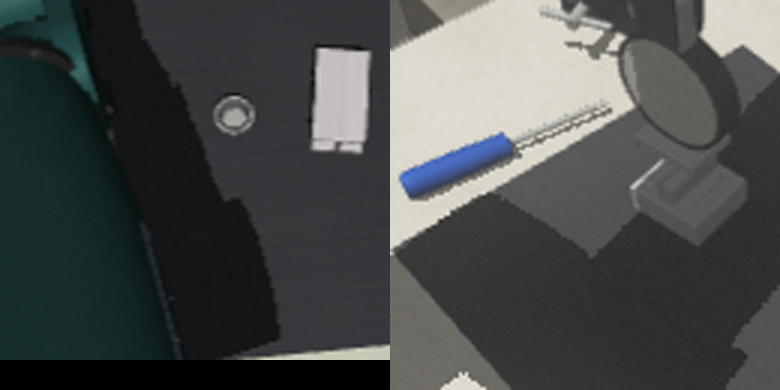

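The side crop shows the gauge upright above the rib: shoe's near edge from about (636,140) to (712,173), with the block below at (690,195). Next I'll check this against the prediction and lower it until it touches.

```bash
python3 - <<'E'
from h import *; from station import *
cs=dict(np.load("side0.npz"))
y=np.radians(10.3)
P=np.array([.608,.148,.08])+Rt.from_euler("z",y).apply([[-.025,.032,.01],[-.025,-.032,.01]])
print("pred crop px",((proj(cs,P)-[120,105])*3+[390,0]).round(1))
f0=np.array(get_obs()["wrist_force"])
print(movel(tcp_for([.608,.148,.055],y,0),orient(y),rate=.06))
f0=np.array(get_obs()["wrist_force"])
for k in range(60):
    z=.055-.0004*k
    movel(tcp_for([.608,.148,z],y,0),orient(y),rate=.02)
    o=get_obs(); d=o["wrist_force"]-f0
    if k%5==0 or d[2]>2.5: print(k,round(z,4),d.round(2),round(o["eef_pos"][2]-.117,4),round(o["time_s"],2))
    if d[2]>2.5 or z<.044: break
hold(.3);o=get_obs();print((o["wrist_force"]-f0).round(2),o["wrist_torque"],o["time_s"])
np.savez("st.npz",f0=f0,z=z)
E
```

```text
pred crop px [[632.5 133.5]
 [691.4 168.2]]
False
0 0.055 [-0.88 -0.82 -0.52] 0.0553 9.48
5 0.053 [-0.65 -1.04  0.05] 0.053 10.73
10 0.051 [-0.79 -1.14 -0.27] 0.051 11.98
13 0.0498 [-1.42 -0.85  3.56] 0.0499 12.73
[-2.13 -1.21  3.51] [-0.06570259  0.11369289 -0.05645773] 13.0333
```

```bash
python3 - <<'E'
from h import *; from station import *
hold(1.2)
c=camera("side");s=c["image"][80:190,180:270,::-1]
cv2.imwrite("up_raw.png",c["image"][:,:,::-1])
y=np.radians(10.3)
a=cv2.resize(s,None,fx=5,fy=5,interpolation=cv2.INTER_CUBIC)
a=np.clip((a/255.)**.6*255,0,255).astype(np.uint8)
g=np.array([.608,.148,.05]);R=Rt.from_euler("z",y)
L=lambda l:(g+R.apply(l))
th=np.linspace(0,2*np.pi,24,endpoint=False)
pts=np.r_[L([[-.025,.032,.01],[-.025,-.032,.01],[.025,-.032,.01],[-.025,.032,0],[-.025,-.032,0]]),L(np.c_[0*th-.009,.052*np.cos(th),.062+.052*np.sin(th)])]
b=a.copy()
for p in (proj(c,pts)-[180,80]+.4)*5: cv2.circle(b,tuple(int(v) for v in p),2,(0,0,255),-1)
o=np.hstack([a[:,:390],b[:,:390]]);cv2.imwrite("pics/up.png",o)
print(get_obs()["time_s"])
E
```

```text
14.2833
```

View pics/up.png

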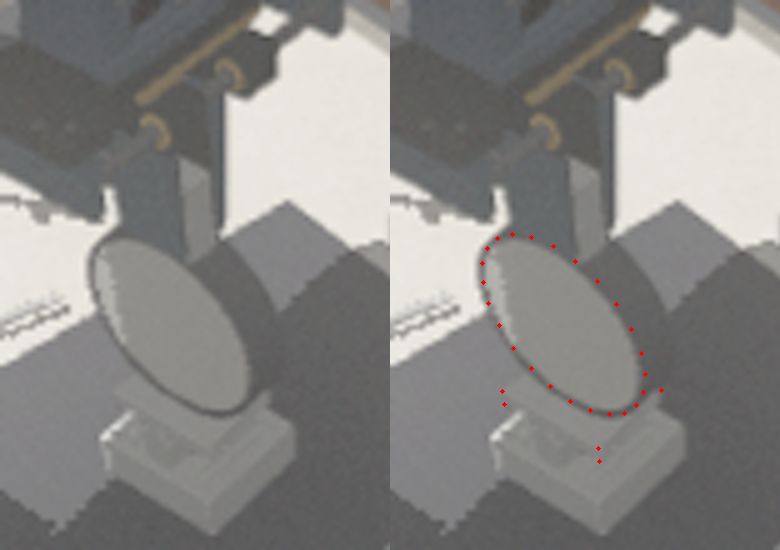

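The dial and shoe outlines match the predicted upright pose on the rib middle: dial centre at (560,325), near shoe corner at (598,450), both within about 2 mm. Now I'll rock it about the rib.

```bash
cat >> h.py <<'E'
def rocked(phi,off=0,top=(.608,.148,.0498),r=.008,yaw=np.radians(10.3)):
    R=Rt.from_euler("z",yaw)*Rt.from_euler("x",phi)
    shoe=np.array(top)-[0,0,r]+R.apply([0,r*phi,r+off])
    return tcp_for(shoe,yaw,phi),orient(yaw,phi)
E
python3 - <<'E'
from h import *; from station import *
f0=np.load("st.npz")["f0"]; off=0.
for d in np.arange(1,20.1,1):
    movel(*rocked(np.radians(d),off),rate=.02); 
    o=get_obs();f=o["wrist_force"]-f0
    n=(Rt.from_euler("z",np.radians(10.3))*Rt.from_euler("x",np.radians(d))).apply([0,0,1]);fn=f@n
    if d%2==0:print(d,f.round(1),round(fn,2),round(off*1e3,2),round(o["time_s"],2))
    off+=np.clip((3.5-fn)*-.00005,-.0003,.0003)
    if np.linalg.norm(f)>20: print("stop");break
movel(*rocked(np.radians(20),off),rate=.02);hold(.5)
o=get_obs();f=o["wrist_force"]-f0;print(f.round(2),o["wrist_torque"].round(3),off,o["time_s"],o["finger_gap"],o["finger_force"])
np.savez("st.npz",f0=f0,off=off)
c=camera("side");cv2.imwrite("lean_raw.png",c["image"][:,:,::-1]);s=c["image"][80:190,180:270,::-1]
a=cv2.resize(s,None,fx=5,fy=5,interpolation=cv2.INTER_CUBIC);a=np.clip((a/255.)**.6*255,0,255).astype(np.uint8);b=a.copy()
p0,_=rocked(np.radians(20),off);R=Rt.from_euler("z",np.radians(10.3))*Rt.from_euler("x",np.radians(20));g=p0-R.apply([0,0,.117])
th=np.linspace(0,2*np.pi,24,endpoint=False)
pts=g+R.apply(np.r_[[[-.025,.032,.01],[-.025,-.032,.01],[.025,-.032,.01],[-.025,.032,0],[-.025,-.032,0],[-.009,.018,.155],[-.009,-.018,.155],[.009,-.018,.155],[-.009,-.018,.114]],np.c_[0*th-.009,.052*np.cos(th),.062+.052*np.sin(th)]])
for p in (proj(c,pts)-[180,80]+.4)*5: cv2.circle(b,tuple(int(v) for v in p),2,(0,0,255),-1)
cv2.imwrite("pics/lean.png",np.hstack([a[:,:390],b[:,:390]]))
E
```

```text
2.0 [-1.3  0.4  3. ] 2.96 0.29 14.78
4.0 [-0.8 -0.3  2.1] 2.09 0.3 15.28
6.0 [-1.   0.3  2.9] 2.87 0.16 15.78
8.0 [-0.4 -0.3  2.7] 2.7 0.12 16.28
10.0 [-1.1  0.1  2.8] 2.66 0.02 16.78
12.0 [-0.4  0.6  4.4] 4.19 -0.02 17.28
14.0 [-1.3 -0.7  3.8] 3.77 -0.01 17.78
16.0 [-0.8 -0.4  2.4] 2.39 -0.04 18.28
18.0 [-1.4  0.7  4.9] 4.38 -0.08 18.78
20.0 [-0.8 -0.7  3.9] 3.86 -0.03 19.28
[-0.19 -1.83  2.45] [-0.64  -0.392 -0.027] -1.3291574039077793e-05 20.0333 0.0179027805581303 49.99939999426715
```

View pics/lean.png

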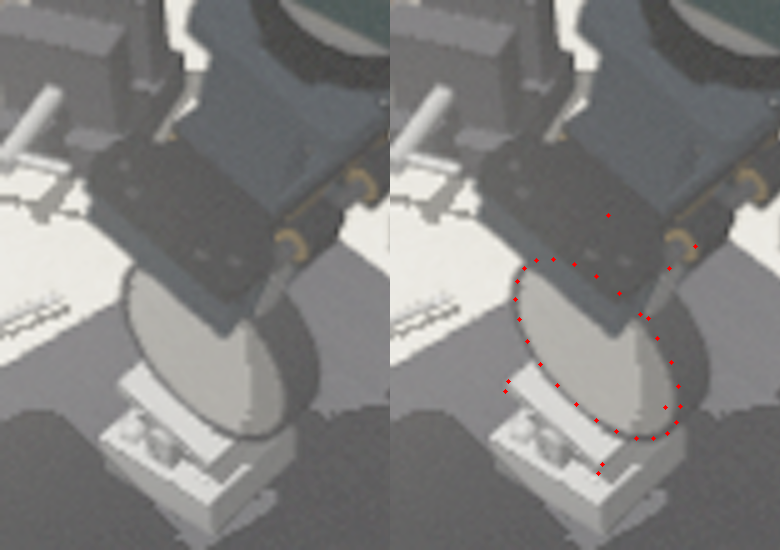

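The leaned gauge matches the 20° prediction. The shoe corner is at (508,383) against a predicted (508,381), and the dial outlines coincide, so it hasn't slipped in the grip. I'll let it settle, check the contact force and hand in.

```bash
python3 - <<'E'
from h import *; from station import *
f0=np.load("st.npz")["f0"];F=[]
for _ in range(10): hold(.12);F.append(get_obs()["wrist_force"]-f0)
m=np.mean(F,0);print(m.round(2),get_obs()["time_s"])
if 1.5<m[2]<7: print(sign_off())
E
```

```text
[-0.12 -1.93  1.46] 21.25
```

The contact is a little light, so I'll press down slightly more.

```bash
python3 - <<'E'
from h import *; from station import *
d=np.load("st.npz");f0=d["f0"];off=float(d["off"])
for k in range(8):
    off-=.00015; movel(*rocked(np.radians(20),off),rate=.02);hold(.3)
    m=np.mean([(hold(.08),get_obs()["wrist_force"]-f0)[1] for _ in range(6)],0);print(round(off*1e3,2),m.round(2))
    if m[2]>3: break
hold(1.0);m=get_obs()["wrist_force"]-f0;print(m.round(2),get_obs()["time_s"])
if 2<m[2]<8: print(sign_off())
E
```

```text
-0.16 [-1.49 -4.12  4.76]
[-1.52 -5.65  7.77] 23.3
the job is handed in; nothing more can be done
None
```

I set the gauge upright on the middle of the rib for over a second, then rocked it 20° towards the joist (the robot's right). I handed it in at 23.3 s, still gripped with its shoe pressing on the rib at about 5–8 N. Neither camera sees the dial face, so I judged the pointer from the measured lean; just before that, contact had eased to about 1.5 N, so I pressed down 0.15 mm more, and the force was still rising at hand-in.

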